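# Make up the coffee and cake caddies

### The job

Make up the two table caddies for the club's coffee morning. Blue one: lay the teaspoon flat in the blue tray, stack the blue rack on that tray and stand the sugar shaker in the rack's empty well; green one: the forks are already in its tray, so stack the green rack on it and stand the jar of coloured sweets in its well. Each rack must sit fully home, its lugs down in the notches and its jar well over the label end of the tray, with the jars upright; leave the yellow-capped spice jar where it stands.

Things in the scene. Friction and masses are not known exactly. Their poses are not given: they have to be found in the camera images.
- blue_tray: fixed open blue tray, 168 (x) x 80 (y) x 30 high, mm; origin: middle of underside. Inner floor 162 x 74, at z 4; long sides scooped away for fingers over the middle 80. White label on its -x end, which faces the robot within 0.3 rad. 12 deep notches in the end rims: 46 wide at -x, 22 at +x, centred. Empty at start
- green_tray: fixed open green tray, 168 (x) x 80 (y) x 30 high, mm; origin: middle of underside. Inner floor 162 x 74, at z 4; long sides scooped away for fingers over the middle 80. White label on its -x end, which faces the robot within 0.3 rad. 12 deep notches in the end rims: two of 20 at y +-24 at -x, one of 40 centred at +x. Two cake forks, 11 high, lie in it
- blue_rack: blue upper tier, 168 (x) x 80 (y) mm; origin: middle of underside, z 10 at start (on 10 mm lugs), 30 above the tray's origin when home, same yaw, 3 mm play. Lugs 40 wide at -x, 16 at +x. Well at -x end: 70 x 74 inside, floor centre (-46, 0, 4), fence z 25. Wooden stirrers at +x, to z 76. Black grip at x=y=0, pinch across y: 18 (x) x 14 (y), z 64-96. Starts within 0.3 rad of world x
- green_rack: green upper tier, 168 (x) x 80 (y) mm; origin: middle of underside, z 10 at start (on 10 mm lugs), 30 above the tray's origin when home, same yaw, 3 mm play. Lugs 14 wide at y +-24 at -x, 34 at +x. Well at -x end: 70 x 74 inside, floor centre (-46, 0, 4), fence z 25. Brown price cards at +x, to z 70. Black grip at x=y=0, pinch across y: 18 (x) x 14 (y), z 64-96. Starts within 0.3 rad of world x
- teaspoon: steel teaspoon, 132 x 28 x 11 mm, 20 g, lying on the table crosswise to the robot; origin under its middle on the table, x along its length (bowl at +x), z up. Pinch it across its middle, where it acts as a solid about 16 mm wide
- sugar_shaker: clear glass sugar shaker, white inside, grey dome top, 44 mm across, 90 mm high; origin at the centre of its underside, z up; stands upright on the table
- sprinkle_jar: clear jar of coloured sweets with a black lid, 54 mm across, 75 mm high; origin at the centre of its underside, z up; stands upright on the table
- cinnamon_jar: spice jar with a mustard-yellow cap and a dark label, 42 mm across, 96 mm high; origin at the centre of its underside, z up; stands upright on the table; not needed, must stay
Not all that is in view belongs to the job. Leave any red look-alike of the sugar_shaker alone.

How it is judged:
By the outcome, as a careful person would: the job done as asked, in the order asked, and still so for the second after the job is handed in, with the robot touching nothing.
It also fails if it takes over 144 s, if anything falls off the work surface, if the arm or the gripper's body presses on something with over 40 N, if the wrist force passes 120 N, or if a joint passes its speed limit or range.

### The arm

A 6-joint arm with a two-finger parallel gripper is mounted at the origin on a cart in front of the work surface, level with it; the furniture and walls round the work are solid. World frame = base frame: x ahead of the robot, y to its left, z up, the work surface at z = 0. Lengths are in mm, angles in rad, forces in N, time in s.
With the tool pointing down it reaches from about 275 to 825 mm from the base axis. Payload 4.9 kg.
Tool frame: the origin (TCP) lies at the very end of the fingers, on their centre line; the grasp point (between the pads) lies 19 mm behind it; z points along the fingers, y is the line along which they close (so a half turn about z gives the same grasp; the last joint's range is limited). The gripper opens to 85 mm and grips with 20 to 120 N. Pads are 22 mm wide; open, the fingers measure 114 mm over their backs; the gripper's body (76 mm by 85 mm) begins 54 mm behind the grasp point. The pads swing forward as they close: fully open they stand 13 mm farther back than shut.
Start: joints at [-1.238, 0.326, -0.193, 1.052, 0, 1.437], TCP at [247.531, -491.169, 231.281] pointing down, gripper open.
Joint ranges: [-2.65, 2.65], [-0.97, 1.79], [-1.3, 1.35], [-1.93, 2.1], [-1.47, 1.37], [-3.14, 3.14]. Speed limits (rad/s): [2.57, 2.57, 3.14, 3.14, 3.14, 3.14].

### API

Orientations are given as [roll, pitch, yaw] about the fixed x, y, z axes, in that order (R = Rz(yaw) Ry(pitch) Rx(roll)).
In Python, from bench import bot, solve_ik, imaging gives the robot as it stands. Calls block until the motion is done:
- bot.move_ptp(position, orientation): joint-space move of the TCP to a pose.
- bot.movel(position, rot=None, max_speed=150, threshold=None): straight line of the TCP; rot=None keeps the orientation; max_speed is the mean speed in mm/s. With threshold (N) it stops when the force on the tool has changed by that much, and returns True; else False.
- bot.move_j(angles): joint-space move.
- bot.grip(opening, effort=None): opening from 0.0 (shut) to 1.0 (fully open); effort is the grip in N (None keeps the last); returns when the fingers have stopped.
- bot.dwell(seconds).
- solve_ik(position, orientation): joint angles nearest the present ones, or None.
- bot.get_state(): the state.
- imaging.capture(name): name is "side" or "top"; returns the picture (480x640x3 uint8, blue, green, red); there is no depth.
- imaging.camera_model(name): a dict with "K" (3x3 intrinsics, pixels), "position" and "rotation" of the camera in the world. Camera axes: x right, y up, looking along -z (the intrinsics and any distortion apply to the point x, -y, -z); pixel columns grow to the right and rows downward; lengths in mm; the calibration is good to about 2 mm. A picture is of the moment at which its call begins. camera_model takes no time and is no camera call.
A pose or a line that the arm cannot do raises bot.IKError and nothing moves.
- bot.sign_off(): hands the job in; it is judged then, once.
The state is a dict: "t": time; "qpos": joint angles; "joint_velocities": joint speeds; "effort": joint torques, N m; "tcp_pos": TCP position; "orientation": TCP orientation; "contact_force": force on the tool from outside, world axes, zero at the start; "wrist_torque": the same for the moment, N m; "opening": opening from 0.0 (shut) to 1.0 (fully open); "gripper_force": force on a finger pad.
Only numpy, scipy, OpenCV 4.12 (cv2) and the standard library are available. Lean on these libraries where they do the work, as an engineer would, in place of code of your own. Each camera call takes 0.05 s, during which the arm holds its last target. There are 200 camera calls.

## Working session

There is one attempt and no reset: what is moved stays moved. The work goes in short steps, each a Python script; the robot and the scene stay as the last script left them, time stands still between calls to the robot, and variables do not carry over. Pictures are saved under pics/ and viewed, at most 14 in all, crops included, and the job is handed in when it is done.

```bash
ls; mkdir -p pics; python3 - <<'E'
from bench import bot, imaging
import cv2
for n in("top","side"):
    cv2.imwrite(f"pics/{n}0.png",imaging.capture(n)); m=imaging.camera_model(n); print(n,m)
print(bot.get_state())
E
```

```text
pics
top {'K': array([[488.21306614,   0.        , 311.47149818],
       [  0.        , 488.21306614, 242.48564359],
       [  0.        ,   0.        ,   1.        ]]), 'position': array([442.60704108, -30.019161  , 939.5673214 ]), 'rotation': array([ 0.07945309,  0.01116852, -1.56471718])}
side {'K': array([[466.52492539,   0.        , 325.12420585],
       [  0.        , 466.52492539, 238.31852396],
       [  0.        ,   0.        ,   1.        ]]), 'position': array([1180.69742055,  489.96762041,  540.12055206]), 'rotation': array([ 1.03148535e+00, -1.41764352e-03,  2.26419602e+00])}
{'t': 0.1, 'qpos': array([-1.23820029e+00,  3.26902760e-01, -1.93475552e-01,  1.05199000e+00,
       -1.07460776e-05,  1.43659945e+00]), 'joint_velocities': array([ 0.00030356, -0.00106223,  0.00246504,  0.00100642, -0.00035433,
       -0.0004167 ]), 'effort': array([ 1.29686061e-03, -4.44240439e+01,  2.63038409e+01,  7.88556266e-03,
       -1.08624711e-04,  1.76489650e-06]), 'tcp_pos': array([ 247.35273987, -490.66338557,  230.56532557]), 'orientation': array([-3.14003336e+00, -1.99673536e-04,  4.66792758e-01]), 'contact_force': array([-0.28404922, -0.44246637, -0.08139257]), 'wrist_torque': array([-0.00168319,  0.03806934, -0.04072078]), 'gripper_force': 0.0, 'opening': 1.0013237667677135}
```

View pics/top0.png

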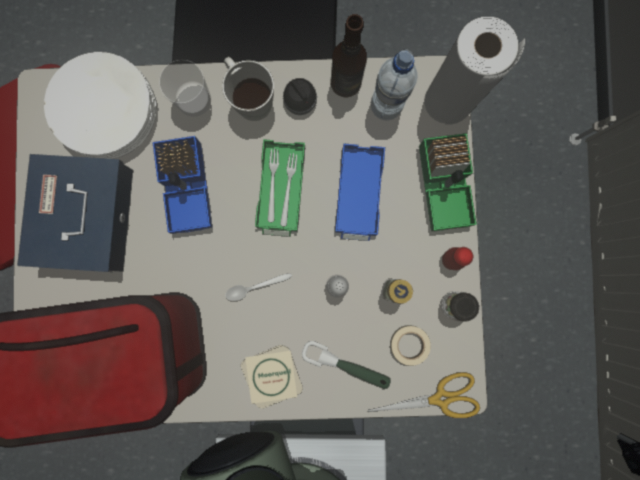

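View pics/side0.png

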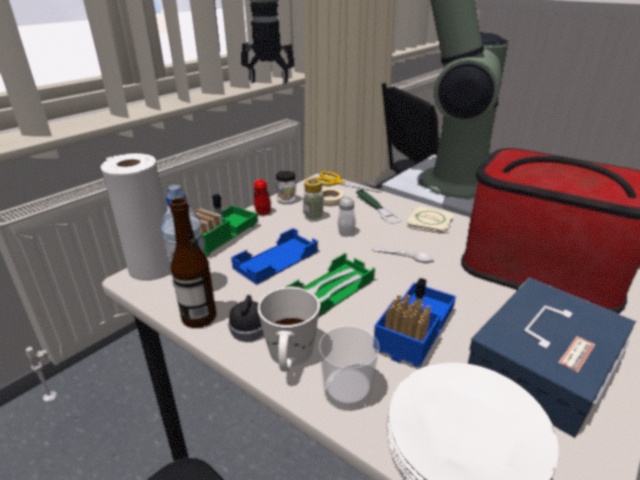

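The top view shows the blue rack at (183,185), green tray at (280,188), blue tray at (360,190), green rack at (447,182) and teaspoon at (258,288).

Jar candidates:
- (338,288): grey dome over white, so the sugar shaker.
- (457,259): the red look-alike.
- (399,291): yellow cap, so the cinnamon jar.
- (463,306): black lid on a clear jar, so the sprinkle jar.
- (300,97): black round thing with a knob, not a jar.

I'll confirm these in one enlarged composite.

```bash
cat > h.py <<'E'
import numpy as np, cv2
from scipy.spatial.transform import Rotation as Ro
from bench import bot, imaging, solve_ik
def ray(n,p):
    m=imaging.camera_model(n); K=m['K']; R=Ro.from_euler('xyz',m['rotation']).as_matrix()
    p=np.atleast_2d(np.asarray(p,float)); d=np.c_[(p[:,0]-K[0,2])/K[0,0],-(p[:,1]-K[1,2])/K[1,1],-np.ones(len(p))]
    return m['position'],d@R.T
def onplane(n,p,z):
    c,d=ray(n,p); return (c+d*((z-c[2])/d[:,2])[:,None])
def proj(n,P):
    m=imaging.camera_model(n); R=Ro.from_euler('xyz',m['rotation']).as_matrix()
    q=(np.atleast_2d(P)-m['position'])@R; q=q*[1,-1,-1]; u=q@m['K'].T; return u[:,:2]/u[:,2:]
def tri(pt,ps):
    c1,d1=ray('top',pt);c2,d2=ray('side',ps);out=[]
    for a,b in zip(d1,d2):
        s=np.linalg.lstsq(np.c_[a,-b],c2-c1,rcond=None)[0]; u,v=c1+a*s[0],c2+b*s[1]
        out.append(np.r_[(u+v)/2,np.linalg.norm(u-v)])
    return np.array(out)
E
python3 - <<'E'
from h import *
im=cv2.imread('pics/top0.png')
def c(x,y,w,h,s): return cv2.resize(im[y:y+h,x:x+w],(int(w*s),int(h*s)),interpolation=cv2.INTER_CUBIC)
T=np.hstack([c(x,125,66,120,3.03)[:360,:199] for x in(150,247,326,417)])
B=np.hstack([c(218,262,80,60,3.03)[:180],c(310,262,55,60,3.03)[:180],c(375,262,55,60,3.03)[:180],c(435,240,55,85,2.12)[:180]])
out=np.zeros((560,800,3),np.uint8); out[:T.shape[0],:T.shape[1]]=T; out[370:370+B.shape[0],:B.shape[1]]=B
cv2.imwrite('pics/comp.png',out)
print(onplane('top',[(183,185),(280,188),(360,190),(447,182),(258,288),(338,288),(463,306),(399,291)],0).round())
E
```

```text
[[ 629.  233.    0.]
 [ 624.   43.    0.]
 [ 620. -113.    0.]
 [ 637. -282.    0.]
 [ 429.   83.    0.]
 [ 430.  -70.    0.]
 [ 398. -308.    0.]
 [ 425. -187.    0.]]
```

View pics/comp.png

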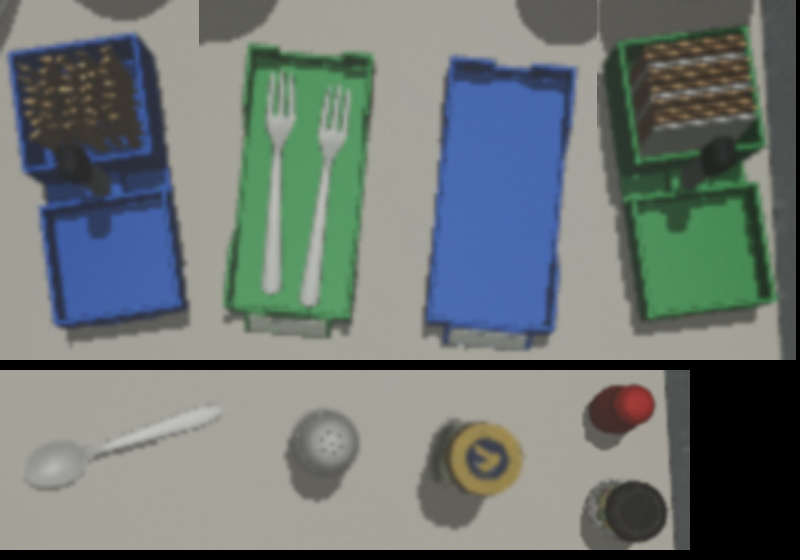

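The crops confirm the picks: grey perforated dome (sugar shaker), mustard cap (cinnamon jar), black lid with coloured sweets (sprinkle jar), and the red look-alike. Next I'll measure all the poses from masks.

```bash
cat > meas.py <<'E'
from h import *
S=4
def hsv(im,box):
    x,y,w,h=box; return cv2.cvtColor(cv2.resize(im[y:y+h,x:x+w],None,fx=S,fy=S,interpolation=cv2.INTER_CUBIC),cv2.COLOR_BGR2HSV)
def full(p,box): return (np.asarray(p,float)+.5)/S-.5+np.array(box[:2])
def contour(m):
    c=max(cv2.findContours(m.astype(np.uint8),cv2.RETR_EXTERNAL,cv2.CHAIN_APPROX_NONE)[0],key=cv2.contourArea); return c[:,0]
HUE={'blue':(100,130),'green':(45,85)}
def colmask(H,col,vmin=25): return (H[...,0]>=HUE[col][0])&(H[...,0]<=HUE[col][1])&(H[...,1]>90)&(H[...,2]>vmin)
def edges(im,box,col,zlo,zhi,c0,yaw,sel,vmin=25):
    """each side: median offset and slope in the object's frame, near sides cast at zlo, far at zhi"""
    p=full(contour(colmask(hsv(im,box),col,vmin)),box); cam=imaging.camera_model('top')['position'][:2]
    R=np.array([[np.cos(yaw),-np.sin(yaw)],[np.sin(yaw),np.cos(yaw)]]); cl=(cam-c0)@R; out={}
    for name,ax,sg,half in(('-x',0,-1,84),('+x',0,1,84),('-y',1,-1,40),('+y',1,1,40)):
        z=zlo if cl[ax]*sg>half else zhi
        q=(onplane('top',p,z)[:,:2]-c0)@R
        k=(np.abs(q[:,ax]*sg-half)<9)&sel(name,q)
        if k.sum()<20: continue
        u,v=q[k,1-ax],q[k,ax]
        for _ in range(3):
            f=np.polyfit(u,v,1); r=np.abs(v-np.polyval(f,u)); g=r<max(1,1.5*np.median(r)); u,v=u[g],v[g]
        out[name]=(z,f[1],f[0],len(u))
    return out
def show(n,c0,yaw,o): print(n,np.round(c0,1),round(yaw,4),{k:(a,round(b,2),round(c,4),l) for k,(a,b,c,l) in o.items()})
def fit(n,im,box,col,zlo,zhi,c0,yaw,sel,rack,vmin=25):
    c0=np.array(c0,float)
    for i in range(4):
        o=edges(im,box,col,zlo,zhi,c0,yaw,sel,vmin)
        yaw_d=np.mean([o[k][2] for k in('-y','+y') if k in o])
        dy=(o['-y'][1]+o['+y'][1])/2
        dx=(o['-x'][1]+84) if rack else (o['-x'][1]+o['+x'][1])/2
        if i<3:
            c0=c0+np.array([dx*np.cos(yaw)-dy*np.sin(yaw),dx*np.sin(yaw)+dy*np.cos(yaw)]); yaw+=yaw_d
    show(n,c0,yaw,o); return c0,yaw
traysel=lambda n,q:(np.abs(q[:,0])>48)&(np.abs(q[:,0])<78) if 'y' in n else (np.abs(q[:,1])>(25 if n=='+x' else 0))&(np.abs(q[:,1])<36)
racksel=lambda n,q:(q[:,0]<-18)&(q[:,0]>-78) if 'y' in n else (n=='-x')&(np.abs(q[:,1])<37)
def blob(n,im,box,f):
    m=f(hsv(im,box)); c=contour(m); (ctr,r)=cv2.minEnclosingCircle(c); return full(ctr,box),r/S,full(c,box)
E
cat > m1.py <<'E'
from meas import *
im=cv2.imread('pics/top0.png'); sd=cv2.imread('pics/side0.png')
for vm in(25,60):
    fit('btray',im,(326,125,66,125),'blue',0,30,(620,-113),-.05,traysel,False,vm)
    fit('gtray',im,(247,125,66,125),'green',0,30,(624,43),-.05,traysel,False,vm)
    fit('brack',im,(145,125,70,120),'blue',10,35,(620,220),.1,racksel,True,vm)
    fit('grack',im,(417,125,66,120),'green',10,35,(625,-280),.1,racksel,True,vm)
dark=lambda H:(H[...,2]<45)
for n,bt,bs in(('bgrip',(162,165,30,30),(410,275,24,24)),('ggrip',(445,165,24,24),(205,192,24,24))):
    a=blob('top',im,bt,dark); b=blob('side',sd,bs,dark); print(n,a[0],a[1],b[0],b[1],tri([a[0]],[b[0]]).round(1))
H=lambda s,x:s
sp=contour((lambda h:(h[...,1]<25)&(h[...,2]>150)|(h[...,1]<14)&(h[...,2]>90))(hsv(im,(220,265,75,42)))); print('spoon',full(cv2.minAreaRect(sp)[0],(220,265)),cv2.minAreaRect(sp)[1:],full(sp[sp[:,0].argmin()],(220,265)),full(sp[sp[:,0].argmax()],(220,265)))
# crops side for viewing
out=np.vstack([np.hstack([cv2.resize(sd[y:y+h,x:x+w],(400,300),interpolation=cv2.INTER_CUBIC) for x,y,w,h in r]) for r in([(370,270,96,72),(185,185,96,72)],[(225,225,96,72),(270,160,96,72)])])
cv2.imwrite('pics/comp2.png',out)
E
python3 m1.py
```

```text
btray [ 617.8 -110.2] -0.0882 {'-x': (0, np.float64(-82.81), np.float64(0.0024), 115), '+x': (30, np.float64(82.81), np.float64(0.0018), 47), '-y': (30, np.float64(-38.99), np.float64(0.0002), 125), '+y': (0, np.float64(38.99), np.float64(-0.0002), 121)}Traceback (most recent call last):
  File "m1.py", line 5, in <module>
    fit('gtray',im,(247,125,66,125),'green',0,30,(624,43),-.05,traysel,False,vm)
    ~~~^^^^^^^^^^^^^^^^^^^^^^^^^^^^^^^^^^^^^^^^^^^^^^^^^^^^^^^^^^^^^^^^^^^^^^^^^
  File "meas.py", line 31, in fit
    dx=(o['-x'][1]+84) if rack else (o['-x'][1]+o['+x'][1])/2
                                     ~^^^^^^
KeyError: '-x'
```

```bash
sed -i 's/-half)<9)/-half)<13)/' meas.py; sed -i "s/        yaw_d=np/        if '-x' not in o: show(n,c0,yaw,o)\n        yaw_d=np/" meas.py
sed -i 's/(624,43),-.05/(617,42),-.06/' m1.py; python3 m1.py
```

```text
btray [ 617.8 -110.2] -0.0882 {'-x': (0, np.float64(-82.81), np.float64(0.0024), 115), '+x': (30, np.float64(82.81), np.float64(0.0018), 47), '-y': (30, np.float64(-38.99), np.float64(0.0002), 125), '+y': (0, np.float64(38.99), np.float64(-0.0002), 121)}
gtray [620.7  40.3] -0.0786 {'-x': (0, np.float64(-76.54), np.float64(-0.0079), 131), '+x': (30, np.float64(76.55), np.float64(-0.0751), 42), '-y': (0, np.float64(-35.84), np.float64(-0.0038), 96), '+y': (30, np.float64(35.8), np.float64(0.0033), 93)}
brack [623.4 225.1] 0.1554 {'-x': (10, np.float64(-84.0), np.float64(-0.0034), 147), '-y': (10, np.float64(-37.99), np.float64(-0.0045), 122), '+y': (35, np.float64(37.99), np.float64(0.0045), 126)}
grack [ 630.3 -276.1] 0.1376 {'-x': (10, np.float64(-84.0), np.float64(0.0276), 100), '-y': (35, np.float64(-36.2), np.float64(-0.0016), 126), '+y': (10, np.float64(36.2), np.float64(0.0014), 123)}
btray [ 617.8 -110.2] -0.0882 {'-x': (0, np.float64(-82.81), np.float64(0.0024), 115), '+x': (30, np.float64(82.81), np.float64(0.0018), 47), '-y': (30, np.float64(-38.99), np.float64(0.0002), 125
[... 322 characters left out ...]
4 225.1] 0.1554 {'-x': (10, np.float64(-84.0), np.float64(-0.0034), 147), '-y': (10, np.float64(-37.99), np.float64(-0.0045), 122), '+y': (35, np.float64(37.99), np.float64(0.0045), 126)}
grack [ 630.3 -276.1] 0.1376 {'-x': (10, np.float64(-84.0), np.float64(0.0276), 100), '-y': (35, np.float64(-36.2), np.float64(-0.0016), 126), '+y': (10, np.float64(36.2), np.float64(0.0014), 123)}
bgrip [175.55352688 179.81045341] 5.444976329803467 [420.125 288.5  ] 9.210243225097656 [[620.6 222.8  86.4   1.4]]
ggrip [456.625 176.5  ] 6.852259635925293 [216.95367813 201.22445488] 6.857361793518066 [[ 628.3 -275.3   87.1    0.7]]
spoon [257.  285.5] ((167.0, 299.0), 90.0) [219.625 264.625] [294.375 306.375]
```

View pics/comp2.png

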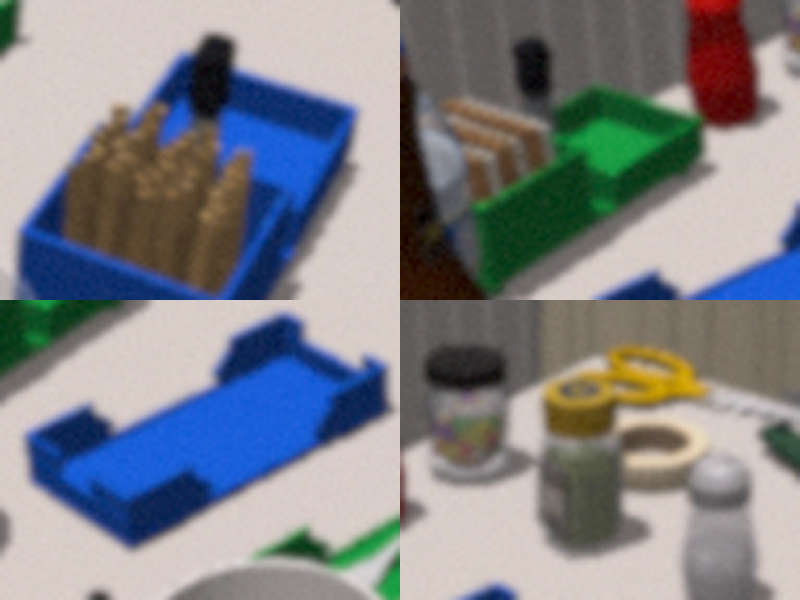

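The side crops show the black grips (top at side px ~(421,284) and (217,199)), both rack wells empty, and jar identities confirmed again. The green mask sits about 2 mm inset and the spoon mask failed, so I'll fix both.

```bash
python3 - <<'E'
from meas import *
im=cv2.imread('pics/top0.png')
h=cv2.cvtColor(im,cv2.COLOR_BGR2HSV)
print(h[200,255:265].tolist()); print(h[226:242,262].tolist()); print(h[288,228:250:3].tolist(),h[280,283].tolist(),h[300,258].tolist()); print(im[295,300],im[282,280])
import meas
meas.HUE['green']=(40,95)
def cm(H,col,vmin): return (H[...,0]>=HUE[col][0])&(H[...,0]<=HUE[col][1])&(H[...,1]>vmin)&(H[...,2]>10)
meas.colmask=cm
for vm in(45,65):
    fit('gtray',im,(247,125,66,125),'green',0,30,(617,42),-.06,traysel,False,vm)
    fit('grack',im,(417,125,66,120),'green',10,35,(627,-276),.13,racksel,True,vm)
    fit('btray',im,(326,125,66,125),'blue',0,30,(620,-113),-.05,traysel,False,vm)
    fit('brack',im,(145,125,70,120),'blue',10,35,(620,220),.1,racksel,True,vm)
E
```

```text
[[27, 17, 164], [28, 19, 164], [30, 18, 160], [47, 28, 148], [60, 61, 122], [65, 99, 111], [66, 107, 140], [66, 110, 151], [66, 110, 151], [66, 110, 151]]
[[66, 108, 134], [65, 102, 115], [64, 80, 96], [63, 64, 95], [60, 49, 98], [56, 47, 109], [57, 48, 118], [53, 37, 116], [38, 23, 124], [27, 17, 154], [27, 17, 164], [25, 19, 165], [27, 17, 164], [25, 19, 165], [25, 17, 164], [25, 17, 165]]
[[27, 16, 161], [30, 7, 144], [36, 9, 144], [30, 7, 146], [38, 7, 147], [36, 9, 144], [30, 8, 151], [36, 8, 159]] [36, 8, 159] [25, 17, 165]
[154 163 165] [148 155 157]
gtray [625.8  41.9] -0.0811 {'-x': (0, np.float64(-83.56), np.float64(-0.0126), 122), '+x': (30, np.float64(83.56), np.float64(-0.0008), 46), '-y': (0, np.float64(-39.27), np.float64(-0.0), 118), '+y': (30, np.float64(39.27), np.float64(0.0), 125)}
grack [ 628.5 -275.3] 0.1425 {'-x': (10, np.float64(-84.0), np.float64(0.009), 150), '-y': (35, np.float64(-38.67), np.float64(-0.0007), 127), '+y': (10, np.float64(38.67), np.float64(0.0007), 128)}
btray [ 617.7 -110.3] -0.0877 {'-x': (0, np.float64(-84.03), np.float64(-0.0007), 101), 
[... 563 characters left out ...]
30, np.float64(38.57), np.float64(-0.0), 109)}
grack [ 629.4 -275.8] 0.1395 {'-x': (10, np.float64(-84.0), np.float64(0.0147), 126), '-y': (35, np.float64(-37.49), np.float64(-0.0028), 126), '+y': (10, np.float64(37.48), np.float64(0.0026), 124)}
btray [ 617.7 -110.3] -0.088 {'-x': (0, np.float64(-83.51), np.float64(-0.0046), 115), '+x': (30, np.float64(83.51), np.float64(0.0014), 46), '-y': (30, np.float64(-39.51), np.float64(0.0003), 125), '+y': (0, np.float64(39.51), np.float64(-0.0003), 122)}
brack [622.7 224.6] 0.1508 {'-x': (10, np.float64(-84.0), np.float64(-0.0071), 134), '-y': (10, np.float64(-38.82), np.float64(-0.0083), 123), '+y': (35, np.float64(38.82), np.float64(0.0083), 125)}
```

```bash
cat > m2.py <<'E'
from meas import *
im=cv2.imread('pics/top0.png'); sd=cv2.imread('pics/side0.png')
b=(220,265,77,42); c=contour((lambda h:(h[...,1]<13)&(h[...,2]>125))(cv2.GaussianBlur(hsv(im,b),(5,5),0)))
P=onplane('top',full(c,b),5)[:,:2]; ctr,sz,_=cv2.minAreaRect(P.astype(np.float32)); bx=cv2.boxPoints((ctr,sz,_))
e=[bx[1]-bx[0],bx[2]-bx[1]]; L=max(e,key=np.linalg.norm); L=L*np.sign(L[1]); print('spoon',ctr,sz,'yaw',np.arctan2(L[1],L[0]))
# middle section across
u=L/np.linalg.norm(L); s=(P-ctr)@u; t=(P-ctr)@np.array([-u[1],u[0]])
for a in range(-60,61,15): k=np.abs(s-a)<3; print(a,t[k].min().round(1) if k.any() else None,t[k].max().round(1) if k.any() else None)
for n,bt,f,z in(('lid',(440,285,45,42),lambda h:(h[...,2]<60),75),('cinn',(380,272,40,38),lambda h:(h[...,0]<30)&(h[...,1]>70),96)):
    q,r,c=blob('top',im,bt,f); w=onplane('top',c,z)[:,:2].astype(np.float32); print(n,q,cv2.minEnclosingCircle(w),cv2.minAreaRect(w)[:2])
bt=(318,268,42,36); h=hsv(im,bt)
q,r,c=blob('top',im,bt,lambda h:(h[...,1]<13)&(h[...,2]>60)&(h[...,2]<200)); print('sug',q,r,onplane('top',[q],80),cv2.boundingRect(c.astype(np.float32)))
E
python3 m2.py
```

```text
spoon (437.6431884765625, 82.87451934814453) (28.758420944213867, 132.8458709716797) yaw 1.9837359
-60 2.6 14.0
-45 0.5 14.0
-30 0.2 12.1
-15 -0.8 9.8
0 -1.1 7.4
15 -1.5 5.7
30 -10.9 12.4
45 -14.2 14.1
60 -12.7 9.6
lid [463.62695312 306.31135559] ((400.2585144042969, -287.0798645019531), 24.86136817932129) ((400.5255432128906, -287.02587890625), (47.598480224609375, 48.07988739013672))
cinn [400.01065063 290.94282532] ((426.91021728515625, -172.56248474121094), 21.27883529663086) ((426.6792297363281, -172.57818603515625), (42.038272857666016, 40.811710357666016))
sug [336.85000038 285.42499924] 11.332086563110352 [[435.71137208 -64.95315044  80.        ]] (326, 274, 22, 23)
```

Sizes check out: spoon 133 x 29, lid top on z=75, trays 168 x 80. Now the spoon.

```bash
cat >> h.py <<'E'
def ori(psi): return [np.pi,0,psi]
def go(x,y,z,psi): bot.move_ptp([x,y,z],ori(psi))
def st(tag=''):
    s=bot.get_state(); print(tag,'t%.1f'%s['t'],'tcp',s['tcp_pos'].round(1),'F',s['contact_force'].round(1),'M',s['wrist_torque'].round(2),'open%.3f'%s['opening'],'gf%.1f'%s['gripper_force'],'q6 %.2f'%s['qpos'][5]); return s
BT=(617.7,-110.3,-.0878); GT=(625.8,41.9,-.0813); BR=(621.2,224.2,.152); GR=(628.4,-275.2,.142)
E
python3 - <<'E'
from h import *
bot.grip(.5)
go(434.8,81.6,80,1.903); st()
print(bot.movel([434.8,81.6,3],max_speed=100,threshold=15)); st('down')
bot.grip(0,40); s=st('gripped')
bot.movel([434.8,81.6,90],max_speed=150); st('up')
cv2.imwrite('pics/s1.png',cv2.resize(imaging.capture('side')[120:300,270:510],(800,600),interpolation=cv2.INTER_CUBIC))
E
```

```text
t2.8 tcp [435.4  81.   80.2] F [-0.2 -0.  -0.4] M [0.01 0.05 0.02] open0.497 gf0.0 q6 1.26
False
down t3.7 tcp [435.2  81.5   3.3] F [-0.3  0.  -0.1] M [ 0.01  0.05 -0.01] open0.500 gf0.0 q6 1.26
gripped t4.1 tcp [435.4  81.6   3.8] F [-0.9  0.6  5.7] M [ 0.01  0.24 -0.02] open0.216 gf38.9 q6 1.26
up t4.8 tcp [434.4  81.6  89.6] F [ 0.5 -0.1  0.4] M [-0.04  0.    0.01] open0.215 gf38.7 q6 1.26
```

View pics/s1.png

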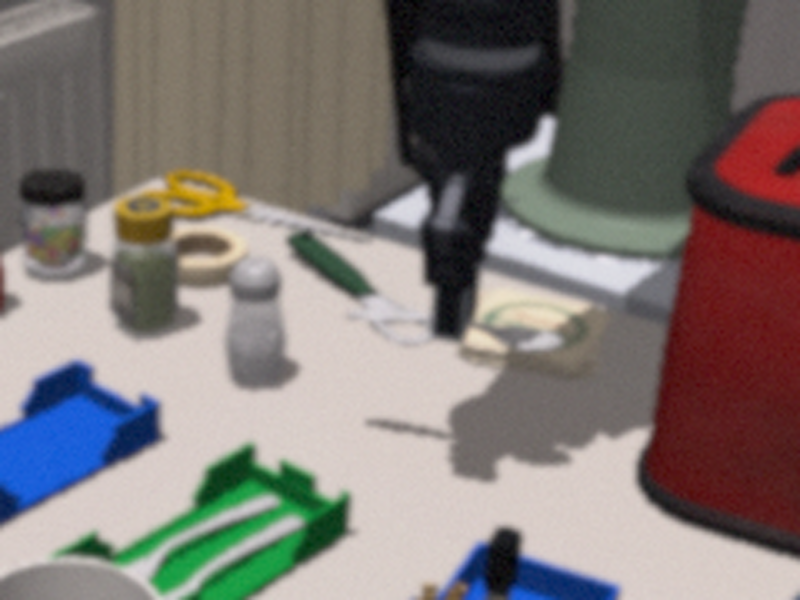

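The spoon is held level in the fingers (handle left, bowl right, crop ~(360..560,325)). Placing it in the blue tray, then taking the blue rack.

```bash
python3 - <<'E'
from h import *
x,y,w=BT
go(x,y,90,np.pi+w); st()
print(bot.movel([x,y,8.3],max_speed=90,threshold=10)); st('down')
bot.grip(.45); bot.dwell(.2)
bot.movel([x,y,110],max_speed=200); st('up')
x,y,w=BR; 
go(x-2,y,160,np.pi+w)
cv2.imwrite('pics/t2.png',imaging.capture('top'));im=cv2.imread('pics/t2.png')
cv2.imwrite('pics/t2c.png',cv2.resize(im[120:250,140:400],(800,400),interpolation=cv2.INTER_CUBIC))
s=cv2.imread('pics/s1.png')
E
```

```text
t6.2 tcp [ 616.9 -109.6   89.3] F [0.1 0.  0. ] M [ 0.03  0.06 -0.01] open0.215 gf38.7 q6 -0.21
True
down t7.1 tcp [ 616.5 -109.9    7.8] F [-0.1  0.   5.8] M [0.05 0.19 0.03] open0.218 gf39.4 q6 -0.21
up t8.3 tcp [ 617.1 -110.1  109.2] F [-0.6  0.1 -0.3] M [ 0.06 -0.01  0.  ] open0.450 gf0.0 q6 -0.21
```

View pics/t2c.png

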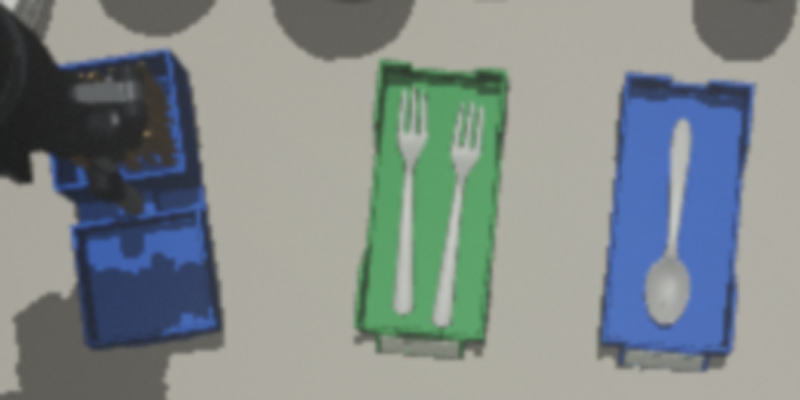

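The spoon lies flat inside the blue tray, (590..750,120..325) in the crop. Now the blue rack.

```bash
python3 - <<'E'
from h import *
x,y,w=BR
print(bot.movel([x-2,y,78],max_speed=100,threshold=12)); a=st('down')
bot.grip(0,100); st('gripped')
bot.movel([x-2,y,100],max_speed=60); st('up')
bot.movel([x-2,y,150],max_speed=150); st('up')
cv2.imwrite('pics/t3.png',imaging.capture('top'));cv2.imwrite('pics/s3.png',imaging.capture('side'))
cv2.imwrite('pics/s3c.png',cv2.resize(cv2.imread('pics/s3.png')[150:390,320:640],(800,600),interpolation=cv2.INTER_CUBIC))
E
```

```text
False
down t10.6 tcp [619.8 224.3  78.7] F [ 0.7  0.2 -0.1] M [ 0.04 -0.01  0.01] open0.451 gf0.0 q6 0.08
gripped t10.9 tcp [619.8 224.3  78.9] F [ 0.2 -0.6  3.2] M [0.07 0.06 0.05] open0.140 gf97.5 q6 0.08
up t11.4 tcp [619.3 224.2 100.3] F [-1.   0.3 -3.4] M [-0.03  0.03 -0.  ] open0.142 gf97.5 q6 0.08
up t11.9 tcp [619.1 224.2 149.7] F [ 0.1  0.8 -3. ] M [-0.01  0.02  0.01] open0.142 gf97.6 q6 0.08
```

View pics/s3c.png

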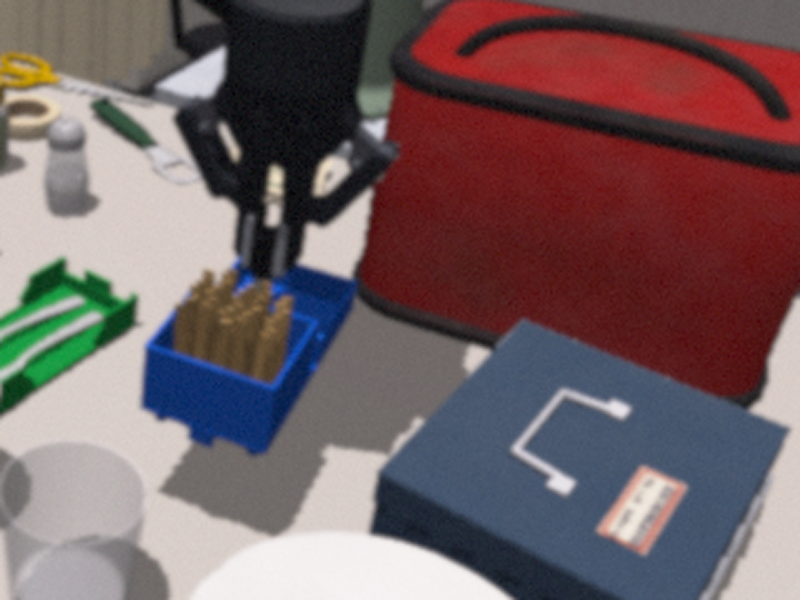

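The rack is lifted level with its lugs visible at crop (200,435). Carrying it to the blue tray.

```bash
python3 - <<'E'
from h import *
x,y,w=BT; x-=2*np.cos(w); y-=2*np.sin(w)
bot.movel([x,y,150],rot=ori(np.pi+w),max_speed=180); st('over')
bot.movel([x,y,117],max_speed=100); bot.dwell(.2); st('pre')
print(bot.movel([x,y,97.5],max_speed=30,threshold=12)); st('down')
cv2.imwrite('pics/t4.png',imaging.capture('top'));cv2.imwrite('pics/s4.png',imaging.capture('side'))
cv2.imwrite('pics/s4c.png',cv2.resize(cv2.imread('pics/s4.png')[170:320,180:380],(800,600),interpolation=cv2.INTER_CUBIC))
E
```

```text
over t14.0 tcp [ 615.7 -109.2  150. ] F [ 0.5  0.2 -3.1] M [ 0.01  0.02 -0.02] open0.143 gf97.6 q6 -0.21
pre t14.7 tcp [ 616.3 -110.3  117.8] F [ 0.5 -0.5 -3. ] M [-0.01  0.07 -0.05] open0.142 gf97.6 q6 -0.21
True
down t15.3 tcp [ 615.3 -110.2   98.9] F [-0.3 -0.8  5.1] M [ 0.2   0.05 -0.02] open0.144 gf98.5 q6 -0.21
```

View pics/s4c.png

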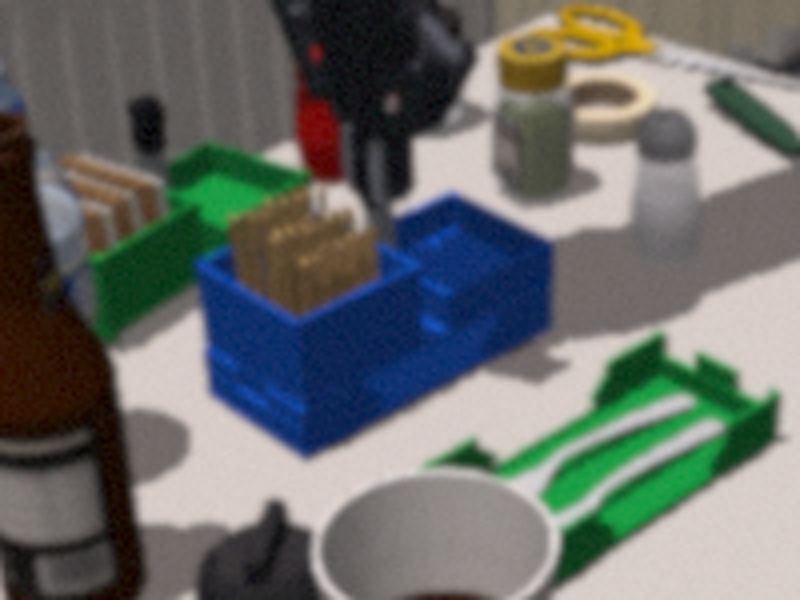

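TCP z is 98.9 on contact against 98.9 expected, so the rack is home. The side view agrees: it sits flush with no gap, crop (200..550,200..450). Releasing and fetching the sugar shaker.

```bash
python3 - <<'E'
from h import *
bot.grip(.45); bot.dwell(.1); x,y,w=BT; p=bot.get_state()['tcp_pos']
bot.movel([p[0],p[1],190],max_speed=180); st('up')
bot.grip(.8); go(435.5,-67,150,np.pi)
cv2.imwrite('pics/t5.png',imaging.capture('top'))
print(bot.movel([435.5,-67,32],max_speed=120,threshold=12)); st('down')
bot.grip(0,50); st('gripped')
bot.movel([435.5,-67,60],max_speed=100)
bot.movel([435.5,-67,170],max_speed=180); st('up')
cv2.imwrite('pics/s5.png',imaging.capture('side'))
a=cv2.imread('pics/t5.png')[120:320,310:490]; b=cv2.imread('pics/s5.png')[60:260,250:430]
cv2.imwrite('pics/c5.png',cv2.resize(np.hstack([a,b]),(800,444),interpolation=cv2.INTER_CUBIC))
import meas
im=cv2.imread('pics/t5.png')
E
```

```text
up t16.5 tcp [ 613.7 -109.9  189.2] F [-0.2 -0.2 -0.3] M [-0.03  0.06  0.02] open0.453 gf0.0 q6 -0.21
False
down t18.9 tcp [436.1 -67.2  32.4] F [-1.3  0.4  0.7] M [ 0.03 -0.    0.06] open0.802 gf0.0 q6 -0.32
gripped t19.3 tcp [436.3 -67.4  33. ] F [-2.3 -0.1  7.7] M [-0.04  0.32  0.03] open0.449 gf49.1 q6 -0.32
up t20.5 tcp [434.7 -66.8 168.9] F [-1.   0.8 -1.2] M [-0.04  0.06 -0.01] open0.444 gf49.5 q6 -0.32
```

View pics/c5.png

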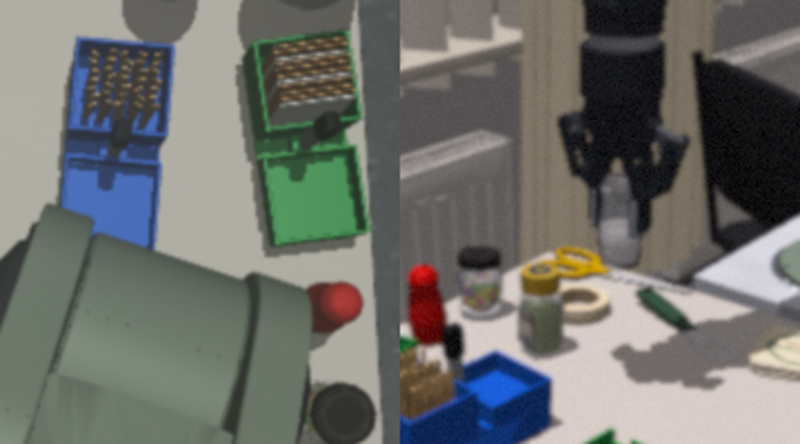

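The shaker is held upright, crop right (618,220). The blue rack stays home, and nothing else has been disturbed. Placing it in the well.

```bash
python3 - <<'E'
from h import *
x0,y0,w=BT; x=x0-46*np.cos(w); y=y0-46*np.sin(w)
bot.movel([x,y,170],rot=ori(np.pi+w),max_speed=180); st('over')
bot.movel([x,y,85],max_speed=120); bot.dwell(.2)
print(bot.movel([x,y,64],max_speed=30,threshold=8)); st('down')
bot.grip(.62); bot.dwell(.2); st('rel')
bot.movel([x,y,175],max_speed=120); bot.grip(.45)
bot.movel([560,-180,250],max_speed=200); st()
xg,yg,wg=GR
go(xg-2,yg,170,np.pi+wg)
for n in('top','side'): cv2.imwrite(f'pics/{n}6.png',imaging.capture(n))
a=cv2.imread('pics/top6.png')[120:320,310:490]; b=cv2.imread('pics/side6.png')[160:310,220:355]; b=cv2.resize(b,(180,200))
cv2.imwrite('pics/c6.png',cv2.resize(np.hstack([a,b]),(800,444),interpolation=cv2.INTER_CUBIC))
E
```

```text
over t21.5 tcp [ 570.7 -105.9  169.2] F [-0.1 -0.2 -1.1] M [-0.06  0.01  0.07] open0.446 gf49.5 q6 -0.22
True
down t23.1 tcp [ 571.7 -106.2   67.1] F [-0.5  0.7  5.6] M [ 0.04  0.22 -0.01] open0.448 gf50.4 q6 -0.22
rel t23.6 tcp [ 570.9 -106.    66.4] F [ 0.7 -0.6  0.9] M [ 0.   -0.04 -0.03] open0.624 gf0.0 q6 -0.22
 t25.6 tcp [ 559.6 -179.5  249.3] F [-0.1  0.6 -0.2] M [ 0.02 -0.    0.01] open0.453 gf0.0 q6 -0.35
```

View pics/c6.png

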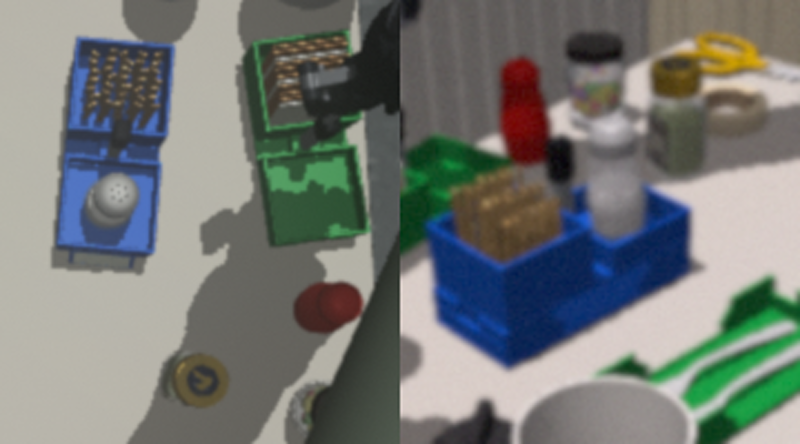

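The blue caddy is complete: the shaker stands upright in the well, crops (110,195) and (613,180). Now the green rack, lifted to clear the blue caddy (126 mm high).

```bash
python3 - <<'E'
from h import *
x,y,w=GR
X,Y,W=GT; X-=2*np.cos(W); Y-=2*np.sin(W)
print(solve_ik([x-2,y,235],ori(np.pi+w)) is not None, solve_ik([X,Y,235],ori(np.pi+W)) is not None)
print(bot.movel([x-2,y,78],max_speed=100,threshold=12)); st('down')
bot.grip(0,100); st('gripped')
bot.movel([x-2,y,100],max_speed=60); st('up')
bot.movel([x-2,y,235],max_speed=150); st('up')
bot.movel([X,Y,235],rot=ori(np.pi+W),max_speed=170); st('over')
bot.movel([X,Y,118],max_speed=130); bot.dwell(.2); st('pre')
print(bot.movel([X,Y,97.5],max_speed=30,threshold=12)); st('down')
for n in('top','side'): cv2.imwrite(f'pics/{n}7.png',imaging.capture(n))
a=cv2.imread('pics/side7.png')[180:345,250:470]
cv2.imwrite('pics/c7.png',cv2.resize(a,(800,600),interpolation=cv2.INTER_CUBIC))
E
```

```text
True True
False
down t27.4 tcp [ 627.  -275.5   78.8] F [-0.2 -0.3 -0.5] M [ 0.05 -0.02  0.06] open0.449 gf0.0 q6 -0.66
gripped t27.8 tcp [ 627.  -275.8   79.1] F [-0.1 -0.7  4.6] M [-0.03  0.16 -0.09] open0.140 gf97.9 q6 -0.66
up t28.3 tcp [ 626.5 -275.2  100.2] F [-0.3  1.1 -4. ] M [0.03 0.06 0.01] open0.147 gf97.5 q6 -0.66
up t29.3 tcp [ 625.8 -274.9  233.7] F [-1.  -0.2 -2.8] M [-0.    0.02  0.02] open0.144 gf97.6 q6 -0.66
over t31.3 tcp [623.9  41.3 235. ] F [ 0.2  0.6 -2.8] M [ 0.01 -0.03  0.01] open0.142 gf97.5 q6 0.03
pre t32.6 tcp [624.5  42.1 119. ] F [ 1.   0.2 -2.6] M [-0.02  0.01  0.04] open0.143 gf97.5 q6 0.03
True
down t33.2 tcp [623.3  42.1  99.1] F [ 0.6 -0.7  4.3] M [ 0.06  0.05 -0.03] open0.144 gf98.4 q6 0.03
```

View pics/c7.png

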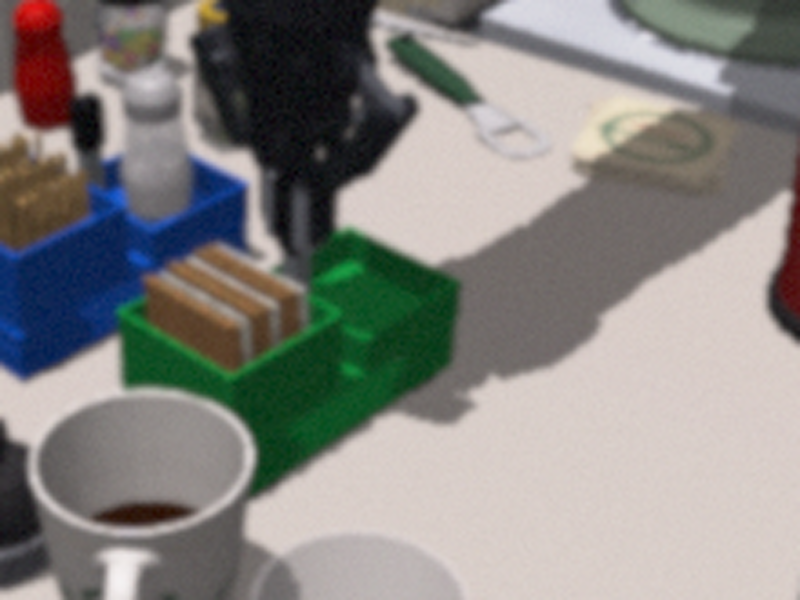

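The green rack is home too (z 99.1 against 99.1 expected), flush at crop (120..460,230..490). Now the jar of sweets.

```bash
python3 - <<'E'
from h import *
bot.grip(.45); bot.dwell(.1); p=bot.get_state()['tcp_pos']
bot.movel([p[0],p[1],210],max_speed=180); st('up'); bot.grip(1.)
go(400.3,-287.1,180,np.pi)
print(bot.movel([400.3,-287.1,31],max_speed=120,threshold=12)); st('down')
bot.grip(0,50); st('gripped')
bot.movel([400.3,-287.1,60],max_speed=100)
bot.movel([400.3,-287.1,210],max_speed=180); st('up')
x0,y0,w=GT; x=x0-46*np.cos(w); y=y0-46*np.sin(w)
bot.movel([x,y,210],rot=ori(np.pi+w),max_speed=180); st('over')
bot.movel([x,y,90],max_speed=120); bot.dwell(.2); st('pre')
cv2.imwrite('pics/side8.png',imaging.capture('side'))
a=cv2.imread('pics/side8.png')[150:330,230:470]
cv2.imwrite('pics/c8.png',cv2.resize(a,(800,600),interpolation=cv2.INTER_CUBIC))
E
```

```text
up t34.5 tcp [621.5  42.1 209. ] F [-0.   0.2 -1.1] M [-0.03  0.04 -0.01] open0.447 gf0.0 q6 0.03
False
down t37.9 tcp [ 400.8 -287.5   31.6] F [1.3 0.2 0.5] M [ 0.05 -0.02  0.01] open0.998 gf0.0 q6 -0.77
gripped t38.4 tcp [ 400.8 -287.9   32.1] F [-1.6  1.2  7.6] M [ 0.13  0.35 -0.06] open0.599 gf51.1 q6 -0.77
up t39.8 tcp [ 399.7 -286.5  208.7] F [ 0.3  0.7 -3. ] M [0.03 0.01 0.05] open0.599 gf52.4 q6 -0.77
over t42.0 tcp [579.7  45.  210.1] F [-0.1  0.3 -0.8] M [ 0.   -0.02 -0.01] open0.598 gf52.4 q6 0.03
pre t43.4 tcp [580.5  45.6  90.8] F [ 0.5 -0.6 -3.1] M [ 0.02 -0.03 -0.02] open0.599 gf52.4 q6 0.03
```

View pics/c8.png

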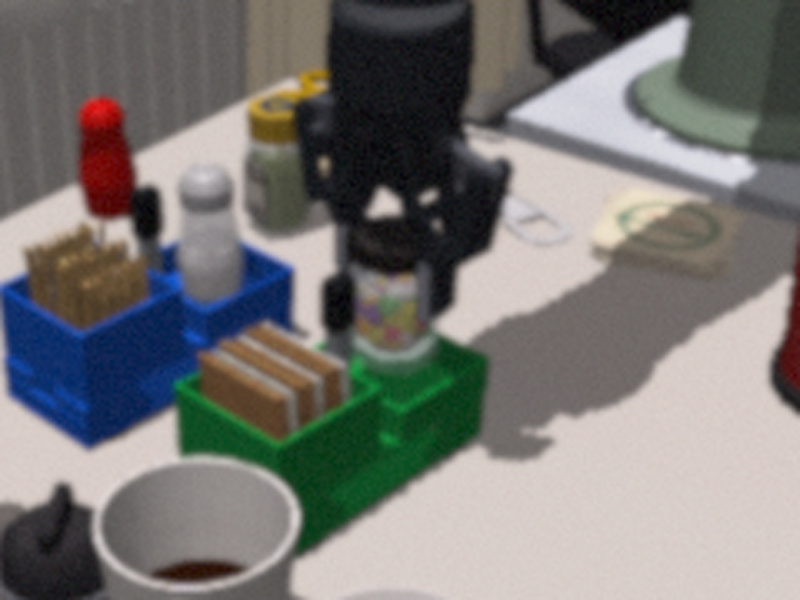

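The jar is upright above the green well at crop (390,300). Lowering and releasing.

```bash
python3 - <<'E'
from h import *
x0,y0,w=GT; x=x0-46*np.cos(w); y=y0-46*np.sin(w)
print(bot.movel([x,y,63],max_speed=30,threshold=8)); st('down')
bot.grip(.78); bot.dwell(.2); st('rel')
bot.movel([x,y,200],max_speed=120); bot.movel([380,20,300],max_speed=200); go(247,-470,231,np.pi-2.675); bot.dwell(.3); st()
for n in('top','side'): cv2.imwrite(f'pics/{n}9.png',imaging.capture(n))
a=cv2.resize(cv2.imread('pics/top9.png')[110:330,220:490],(400,326)); b=cv2.resize(cv2.imread('pics/side9.png')[150:330,190:410],(400,326),interpolation=cv2.INTER_CUBIC)
cv2.imwrite('pics/c9.png',cv2.resize(np.hstack([a,b]),(800,326)))
E
```

```text
True
down t44.2 tcp [579.5  45.7  66.2] F [-0.6 -0.4  4.6] M [-0.01  0.09 -0.04] open0.603 gf53.0 q6 0.03
rel t44.7 tcp [578.4  45.7  65.1] F [ 0.7  0.9 -0.7] M [-0.03 -0.   -0.01] open0.781 gf0.0 q6 0.03
 t49.4 tcp [ 247.5 -469.7  231.2] F [-0.2  0.4  0.2] M [-0.03  0.    0.03] open0.779 gf0.0 q6 1.45
```

View pics/c9.png

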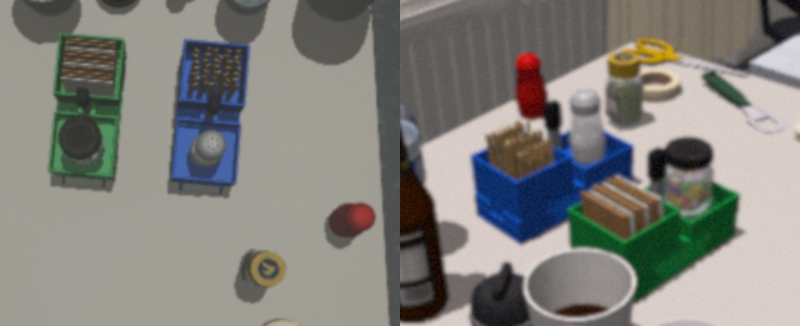

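Both caddies are complete, with the jars upright in the wells at (80,140) and (207,148), both racks flush, and the cinnamon and red jars untouched. Handing in.

```bash
python3 -c "
from bench import bot
print(bot.sign_off())"
```

```text
the job is handed in; nothing more can be done
None
```

Both caddies are made up as asked and handed in at about 50 s of the 144 s: racks fully home, both jars upright in their wells, teaspoon flat in the blue tray, and the yellow-capped spice jar and red look-alike left alone.

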